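# Clamp the glued mill

## Task

The wooden mill has just been glued: lift it over and stand it upright in the V jaw of the bar clamp, between the jaws, and let it go. Then pump the clamp's trigger, squeezing it towards the pistol grip and letting it spring back, until the sprung pad has touched the mill and holds it firmly in the V jaw with the pad pushed in clearly but not near its stop, as too much would crush the fresh joint. Finish while still holding the trigger squeezed, and leave the shaker, the tin and the mug where they are.

Things in the scene. Friction and masses are not known exactly. Their poses are not given: they have to be found in the camera images.
- mill_center (a point): centre (half-way up) of the loose wooden mill: upright cylinder 49 mm in diameter, 130 mm tall, its top 10 mm a small steel knob; 0.11 to 0.21 kg. Take it from above by the head (23 to 55 mm above this point, 48 mm wide), which stays over the clamp's jaws; the head does not turn
- clamp: bar clamp fixed to the worktop; origin on the worktop, +x along its rod from V jaw to trigger, z up. Foot plate 8 mm thick, x -148 to 137, 90 mm wide. 90 degree V jaw, 65 mm high, apex at x -131, open to +x. Pad and crosshead 56 mm high; toothed rod 47 mm high, juts out to x 200 less the jaw value. Black pistol grip x 58 to 76 and black trigger x 100 to 118 (released), 26 mm wide, 120 mm high
- seat (a point): point on top of the foot plate, 8 mm above the worktop, over which the axis of the mill stands when it is fully in the V jaw; its axes are those of the clamp. The mill can stand up to 15 mm out towards +x and is then pushed home by the pad
- grip_back (a point): middle of the pistol grip's face that looks towards the V jaw (-x of the clamp), 98 mm above the worktop: one finger goes here. Axes are those of the clamp
- trigger_face (a point): middle of the trigger's outer face (looks to +x of the clamp), 98 mm above the worktop: the other finger goes here. 60 mm from grip_back when the trigger is released, 48 mm when fully squeezed
- trigger (a joint): travel of the trigger towards the pistol grip, m: 0 released, 0.012 fully squeezed (stop). A spring of 2.2 to 3.6 N brings it back; squeezing takes about 13 N with the pad free, up to 20 N with it pressing. A ratchet of 4 mm pitch: after 0 to 4 mm of play the squeeze carries the rod along (a full one 8 to 12 mm, a part one less); on the way back the rod stays where it is
- jaw (a joint): how far the rod with its crosshead and pad has been pumped towards the V jaw, m: 0 fully back, at most 0.068, at the start 0 to 0.020. The free pad meets a fully seated mill at 0.045. The rod cannot be drawn back
- pad (a joint): how far the sprung pad is pushed back into its crosshead, m: 0 free, 0.024 at its stop; visible as the closing gap between pad and crosshead. It presses with 0.5 N + 0.5 N per mm. Well held is 4 to 13 mm; more than 18 mm crushes the glued joint
- pad_face (a point): middle of the pad's flat pressing face (44 mm wide, 36 mm high, 38 mm above the worktop), which looks towards the V jaw
- shaker: bystander: small glass pepper shaker with a grey cap, 44 mm in diameter, 90 mm tall; origin under its centre
- can: bystander: low round tin, 75 mm in diameter, 58 mm tall; origin under its centre
- cup: bystander: dotted white mug with a handle, 92 x 127 x 93 mm; origin under its centre
Mind the look-alikes: they are no part of the job. What is shaped like the part that bears mill_center but purple is not meant.

How it is judged:
By the outcome, as a careful person would: the job done as asked, in the order asked, and still so for the second after the job is handed in, while the arm keeps its last pose, push and grip.
It also fails if it takes over 51 s, if anything falls off the work surface, if the arm or the gripper's body presses on something with over 40 N, if the wrist force passes 120 N, or if a joint passes its speed limit or range.

## Robot

A 6-joint arm with a two-finger parallel gripper is mounted at the origin on a cart in front of the work surface, level with it; the furniture and walls round the work are solid. World frame = base frame: x ahead of the robot, y to its left, z up, the work surface at z = 0. Lengths are in mm, angles in rad, forces in N, time in s.
With the tool pointing down it reaches from about 375 to 750 mm from the base axis. Payload 9 kg.
Tool frame: the origin (TCP) lies midway between the tips of the shut fingers; the grasp point (between the pads) lies 19 mm behind it (hold_point_z is the distance from the TCP to the grasp point, in mm); z points along the fingers, y is the line along which they close (so a half turn about z gives the same grasp; the last joint's range is limited). The gripper opens to 85 mm and grips with 20 to 120 N. Pads are 22 mm wide; open, the fingers measure 114 mm over their backs; the gripper's body (76 mm by 85 mm) begins 54 mm behind the grasp point. The pads swing forward as they close: fully open they stand 13 mm farther back than shut.
Start: joints at [1.077, 0.104, 0.097, 1.564, 0, 1.353], TCP at [163.394, 577.355, 231.331] pointing down, gripper open.
Joint ranges: [-2.99, 2.99], [-0.84, 1.86], [-1.1, 1.16], [-1.84, 2.11], [-1.51, 1.56], [-3.14, 3.14]. Speed limits (rad/s): [2.22, 2.22, 2.57, 3.14, 3.14, 3.14].

## Interface

Orientations are given as a unit quaternion [w, x, y, z].
In Python, from rig import sense, capture, get_calibration, close_job, hold_point_z gives the robot as it stands.
- The arm moves only by the tool send_rows, never from a script. Its argument "steps" is a list of rows, each a list of 7 numbers: the shift along the world's x, y, z as a fraction of full scale, then the turn, a rotation vector about the world's x, y, z as a fraction of full scale, then the opening, from -1 (shut) to 1 (fully open). In form: [[x, y, z, ax, ay, az, fingers], ...]. A call has exactly 5 rows; each row is the pose to reach, as a shift and turn from the pose commanded when the call began; what a row does not reach only later rows make up. Full scale, the value 1, is 200 mm for a shift and 120 degrees for a turn. A row lasts 1/8 s, in which the tool goes at most 62.5 mm and 10.7 degrees, less where a joint would pass 70% of its speed; a pose out of reach is approached as far as the arm can. A call with a number of a shift or a turn outside -1 to 1 is refused whole. A call with a gripper value outside its range is refused whole. The fingers move at their own pace and stop on an object; "newtons" is the grip in N (left out, the last holds). Time passes only in rows, so rows that repeat a pose let the fingers close, or fill a call up. It gives the time, the measured TCP pose, the force, the opening and the grip force at its end, in the units of the state.
- sense(): the state, without advancing time (a new reading comes with each control period).
- capture(name): name is "side" or "top" or "wrist"; returns the picture (400x640x3 uint8, red, green, blue); there is no depth.
- get_calibration(name): a dict with "fx", "fy", "cx", "cy" (pixels), "k1" (the pictures are not rectified: a ray, as slopes to the right and down, at radius r is drawn at 1 + k1 r^2 times it, then the intrinsics apply), "rvec" (rotation vector, rad) and "tvec" (3), from world to camera coordinates, as OpenCV has them. Camera axes: x right, y down, z forward; pixel columns grow to the right and rows downward; lengths in mm; the calibration is good to about 2 mm. A picture is of the moment at which its call begins: read the wrist's pose just before it. get_calibration takes no time and is no camera call; for the wrist camera it gives the pose at the moment of the call.
- close_job(): hands the job in; it is judged then, once.
The state is a dict: "time_s": time; "joint_positions": joint angles; "qvel": joint speeds; "effort": joint torques, N m; "tcp_pos": TCP position; "ee_rot": TCP orientation; "ft_force": force on the tool from outside, world axes, zero at the start; "moment": the same for the moment, N m; "opening": finger opening in mm; "grip_force": force on a finger pad.
Only numpy, scipy, OpenCV 4.12 (cv2) and the standard library are available. Lean on these libraries where they do the work, as an engineer would, in place of code of your own. Each camera call takes 0.05 s, during which the arm holds its last target. There are 200 camera calls.

## Working session

There is one attempt and no reset: what is moved stays moved. The work goes in short steps, Python scripts to look and compute and a tool call to move; the robot and the scene stay as the last step left them, time stands still between calls to the robot, and variables do not carry over. Pictures are saved under pics/ and viewed, at most 10 in all, crops included, and the job is handed in when it is done.

Besides the shell and the picture viewer there is one more tool, called after ">>>" as name([rows], argument=value, ...), one row to a line, values as JSON. send_rows: Moves the arm, as the interface text tells. Its arguments: {"type":"object","properties":{"steps":{"type":"array"},"newtons":{"type":"number"}},"required":["steps"]}

```bash
mkdir -p pics
cat > h.py <<'E'
import numpy as np, cv2
from rig import *
def cal(n):
    c=get_calibration(n); K=np.array([[c['fx'],0,c['cx']],[0,c['fy'],c['cy']],[0,0,1.]])
    R=cv2.Rodrigues(np.array(c['rvec'],float))[0]; return K,np.array([c['k1'],0,0,0.]),R,np.array(c['tvec'],float)
def ray(n,uv,c=None):
    K,d,R,t=c or cal(n); p=cv2.undistortPoints(np.array([[uv]],float),K,d)[0,0]
    return -R.T@t, R.T@np.array([p[0],p[1],1])
def onz(n,uv,z,c=None):
    o,d=ray(n,uv,c); return o+d*(z-o[2])/d[2]
def proj(n,P,c=None):
    K,d,R,t=c or cal(n); return cv2.projectPoints(np.array(P,float).reshape(-1,3),cv2.Rodrigues(R)[0],t,K,d)[0][:,0]
def tri(n1,uv1,n2,uv2):
    o1,d1=ray(n1,uv1);o2,d2=ray(n2,uv2); A=np.c_[d1,-d2]; s=np.linalg.lstsq(A,o2-o1,rcond=None)[0]
    a,b=o1+s[0]*d1,o2+s[1]*d2; return (a+b)/2,np.linalg.norm(a-b)
def save(n,f,box=None,k=1):
    im=capture(n)[:,:,::-1]
    cv2.imwrite(f'pics/{n}_{f}_raw.png',im)
    if box: im=im[box[1]:box[3],box[0]:box[2]]
    cv2.imwrite(f'pics/{f}.png',cv2.resize(im,None,fx=k,fy=k,interpolation=cv2.INTER_CUBIC))
E
python3 - <<'E'
from h import *
import cv2
save('top','top1'); save('side','side1')
for n in('top','side'):
    K,d,R,t=cal(n); print(n,K[0,0],(-R.T@t).round(),R[2].round(2))
s=sense(); print(s['time_s'],s['tcp_pos'],s['ee_rot'],s['opening'],hold_point_z)
E
```

```text
top 411.64738558398585 [ 350.    8. 1052.] [ 0.18 -0.03 -0.98]
side 503.7005999559384 [ 142. -916.  768.] [ 0.29  0.76 -0.57]
0.1 [163.24979379 577.04731205 230.59462548] [-1.99688039e-04  1.37484850e-01  9.90503681e-01 -5.77067408e-04] 85.2963023195518 18.700000000000003
```

View pics/top1.png

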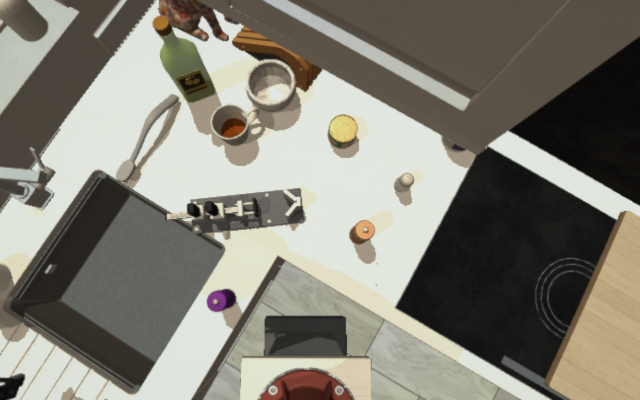

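View pics/side1.png

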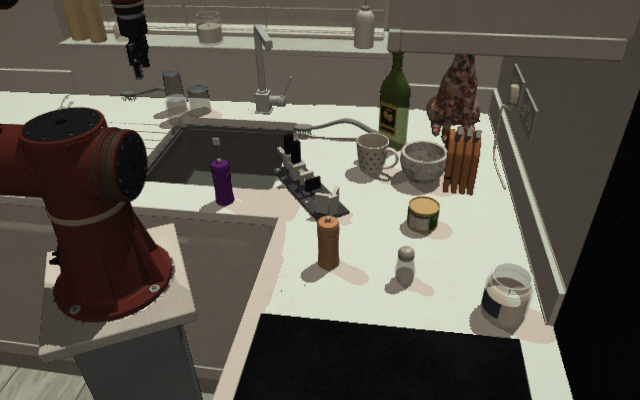

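The top view shows the brown mill at (362,232) and a purple look-alike at (221,300). The clamp spans (168–303, 190–232), with the V jaw at the right end (290,203). In the side view the brown mill is at (328,242) and the purple one at (222,182). The brown wooden one with the steel knob is the one meant. I'll confirm that in enlarged crops.

Run:
```python
import cv2
a=cv2.imread('pics/top_top1_raw.png')[175:255,160:390]
cv2.imwrite('pics/c1.png',cv2.resize(a,None,fx=3.4,fy=3.4,interpolation=cv2.INTER_CUBIC))
b=cv2.imread('pics/side_side1_raw.png')[125:275,265:355]
cv2.imwrite('pics/c2.png',cv2.resize(b,None,fx=4,fy=4,interpolation=cv2.INTER_CUBIC))
```

```text
(no output)
```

View pics/c1.png

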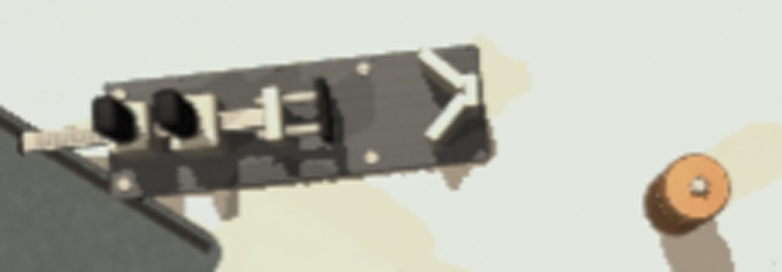

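View pics/c2.png

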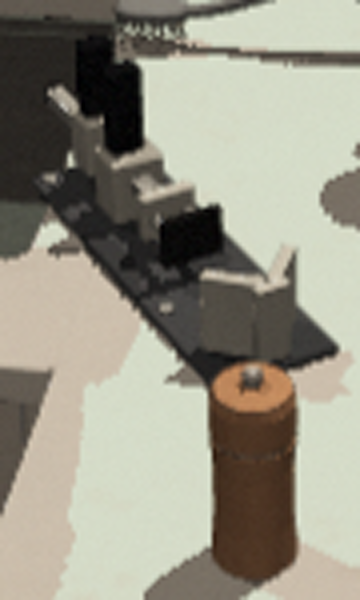

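The crops confirm the brown wooden mill with a steel knob (knob at top-view (365.6,229.7)). The plate corners are at crop (104,84), (476,45), (492,160) and (110,196), and the trigger is the leftmost black post. Next I'll fit the poses.

```bash
cat >> h.py <<'E'
def cw(p,P):
    P=np.array(P,float).reshape(-1,3); c,s=np.cos(p[2]),np.sin(p[2])
    return np.c_[p[0]+c*P[:,0]-s*P[:,1],p[1]+s*P[:,0]+c*P[:,1],P[:,2]]
E
python3 - <<'E'
from h import *
from scipy.optimize import least_squares
T=[((104,84),(137,-45,8)),((476,45),(-148,-45,8)),((494,160),(-148,45,4)),((112,197),(137,45,4)),((463,88),(-131,0,65))]
S=[((338,350),(-148,-45,8)),((40,182),(137,45,8))]
ut=np.array([a for a,_ in T])/3.4+[160,175]; us=np.array([a for a,_ in S])/4+[265,125]
PT=[b for _,b in T];PS=[b for _,b in S]
f=lambda p:np.r_[(proj('top',cw(p,PT))-ut).ravel(),(proj('side',cw(p,PS))-us).ravel()]
p0=[*onz('top',ut[:4].mean(0),8)[:2],1.57]
r=least_squares(f,p0,x_scale=[10,10,.1],loss='soft_l1'); print(r.x,r.fun.reshape(-1,2).round(1))
p=r.x
print('seat apex offset: 24.5*sqrt2',cw(p,[[-131+24.5*2**.5,0,8],[58,0,98],[118,0,98]]).round(1))
# tops of posts check
for n in('top','side'): print(n,proj(n,cw(p,[[67,0,120],[109,0,120],[-131,0,65]])).round(1))
k=np.array([699,186])/3.4+[160,175]; ks=np.array([252,375])/4+[265,125]
print('knob top',onz('top',k,130),onz('side',ks,130),tri('top',k,'side',ks))
m=onz('top',np.array([697,188])/3.4+[160,175],120);print('head',m)
for nm,u,z in(('shaker',(405,180),90),('can',(343,128),58),('cup',(232,122),93)): print(nm,onz('top',u,z).round())
u=np.array([[322,80],[330,140]])/3.4+[160,175]
for q in u:print('padtop',onz('top',q,56).round())
E
```

```text
[511.02374255 159.65896528   1.68267578] [[ 0.3 -1. ]
 [ 1.3 -0.3]
 [-0.5  0.4]
 [ 0.2  0.7]
 [-0.1  0.8]
 [ 1.6 -2. ]
 [-1.2 -2.5]]
seat apex offset: 24.5*sqrt2 [[521.8  63.9   8. ]
 [504.5 217.3  98. ]
 [497.8 276.9  98. ]]
top [[209.4 205.9]
 [191.  207.8]
 [296.  201.7]]
side [[296.6 140.1]
 [290.  133.7]
 [332.1 193.5]]
knob top [ 451.68868863 -129.8248691   130.        ] [ 447.12970841 -140.20470632  130.        ] (array([ 451.73629839, -130.75785599,  122.17394747]), np.float64(1.6859242487746413))
head [ 451.43535307 -129.94947432  120.        ]
shaker [ 578. -233.   90.]
can [719. -87.  58.]
cup [717. 189.  93.]
padtop [534. 131.  56.]
padtop [490. 124.  56.]
```

>>> send_rows([
  [0.2, -0.2, 0, 0, 0, 0.04, 1],
  [0.4, -0.4, 0, 0, 0, 0.08, 1],
  [0.6, -0.6, 0, 0, 0, 0.12, 1],
  [0.8, -0.8, 0, 0, 0, 0.155, 1],
  [1, -1, 0, 0, 0, 0.185, 1],
])

```text
time_s: 0.72
tcp_pos: [364.3, 375.9, 231.1]
ee_rot: [-0.0, -0.057, 0.998, 0.0]
ft_force: [0.7, -0.3, 0.1]
opening: 85.7
grip_force: 0.0
```

>>> send_rows([
  [0.05, -0.25, 0, 0, 0, 0, 1],
  [0.1, -0.5, 0, 0, 0, 0, 1],
  [0.15, -0.75, 0, 0, 0, 0, 1],
  [0.2, -1, 0, 0, 0, 0, 1],
  [0.2, -1, 0, 0, 0, 0, 1],
])

```text
time_s: 1.35
tcp_pos: [403.9, 174.6, 231.1]
ee_rot: [-0.0, -0.053, 0.999, -0.0]
ft_force: [0.2, 0.5, -0.3]
opening: 85.6
grip_force: 0.0
```

>>> send_rows([
  [0.05, -0.25, 0, 0, 0, 0, 1],
  [0.1, -0.5, 0, 0, 0, 0, 1],
  [0.12, -0.75, 0, 0, 0, 0, 1],
  [0.15, -1, 0, 0, 0, 0, 1],
  [0.15, -1, 0, 0, 0, 0, 1],
])

```text
time_s: 1.98
tcp_pos: [433.6, -24.7, 230.9]
ee_rot: [-0.0, -0.054, 0.999, 0.0]
ft_force: [0.7, 1.2, -0.1]
opening: 85.4
grip_force: 0.0
```

Run:
```python
from h import *
s=sense(); print(s['time_s'],s['tcp_pos'],s['ee_rot'],s['joint_positions'])
p=[511.02,159.66,1.6827]
c=cal('wrist'); print((-c[2].T@c[3]).round(),c[2][2].round(2))
save('wrist','w1')
P=np.vstack([cw(p,[[-96.35,0,8],[-131,0,65],[-72,0,56],[-30,0,56]]),[[451,-130,120],[451,-130,0]]])
print(proj('wrist',P,c).round())
```

```text
1.975 [433.56374795 -24.66111015 230.86721321] [-3.11194226e-04 -5.38922435e-02  9.98546706e-01  7.24518704e-05] [-3.59785928e-01 -4.07292556e-01 -3.68085573e-01  1.61063144e+00
 -1.17523195e-04 -4.67622626e-01]
[351. -33. 374.] [ 0.32  0.03 -0.95]
[[394. 245.]
 [370. 270.]
 [425. 265.]
 [466. 265.]
 [192. 204.]
 [232. 168.]]
```

View w1.

View pics/w1.png

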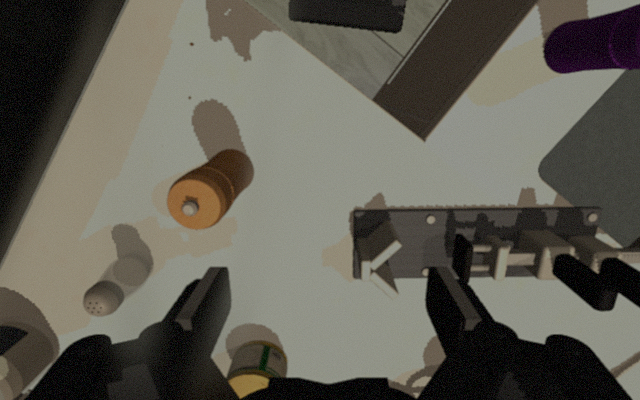

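The mill head's disc is centred at (197,204). The plate corners are at (355,209), (600,208) and (355,278), and the V's inner apex is near (373,265). I'll refine the fit with these.

Run:
```python
from h import *
from scipy.optimize import least_squares
T=[((104,84),(137,-45,8)),((476,45),(-148,-45,8)),((494,160),(-148,45,4)),((112,197),(137,45,4)),((463,88),(-131,0,65))]
W=[((356,210),(-148,45,8)),((601,209),(137,45,8)),((356,277),(-148,-45,8)),((374,265),(-131,0,65))]
ut=np.array([a for a,_ in T])/3.4+[160,175]; uw=np.array([a for a,_ in W])
PT=[b for _,b in T];PW=[b for _,b in W]; c=cal('wrist')
for wt in(1,0):
  f=lambda p:np.r_[wt*(proj('top',cw(p,PT))-ut).ravel(),(proj('wrist',cw(p,PW),c)-uw).ravel()]
  r=least_squares(f,[511,160,1.68],x_scale=[10,10,.1],loss='soft_l1'); p=r.x; print(p,r.fun.reshape(-1,2).round(1).tolist())
  print('seat',cw(p,[[-131+24.5*2**.5,0,8],[58,0,98],[118,0,98]]).round(1).tolist())
print('mill wrist',onz('wrist',(197,204),120,c), onz('wrist',(190,208),130,c))
print('pad top edge', [((onz('wrist',u,56,c)-[p[0],p[1],0])@[np.cos(p[2]),np.sin(p[2]),0]).round(1) for u in((456,236),(456,280))])
```

```text
[510.08564215 164.18022276   1.67892666] [[-1.4, -0.9], [-0.3, 0.2], [-2.3, 0.9], [-1.6, 0.8], [-2.0, 1.4], [-2.5, -1.2], [1.7, -0.1], [-4.3, 1.0], [-1.0, 4.3]]
seat [[520.5, 68.4, 8.0], [503.8, 221.8, 98.0], [497.4, 281.5, 98.0]]
[509.39813528 165.75855859   1.67457772] [[-0.0, -0.0], [-0.0, 0.0], [-0.0, 0.0], [-0.0, 0.0], [-0.0, 0.0], [-0.9, -2.1], [3.3, 0.0], [-3.1, 0.2], [0.6, 3.4]]
seat [[519.4, 69.9, 8.0], [503.4, 223.4, 98.0], [497.2, 283.1, 98.0]]
mill wrist [ 450.92968501 -124.12863742  120.        ] [ 450.83055533 -125.82396674  130.        ]
pad top edge [np.float64(-48.6), np.float64(-42.2)]
```

>>> send_rows([
  [0.045, -0.26, 0, 0, 0, 0, 1],
  [0.088, -0.522, -0.1, 0, 0, 0, 1],
  [0.088, -0.522, -0.35, 0, 0, 0, 1],
  [0.088, -0.522, -0.55, 0, 0, 0, 1],
  [0.088, -0.522, -0.55, 0, 0, 0, 1],
])

```text
time_s: 2.65
tcp_pos: [449.4, -124.4, 118.6]
ee_rot: [-0.002, -0.057, 0.998, 0.002]
ft_force: [-0.4, -0.9, 0.5]
opening: 85.2
grip_force: 0.0
```

Run:
```python
from h import *
s=sense(); print(s['time_s'],s['tcp_pos'],s['ft_force'])
a=capture('wrist')[:,:,::-1]; b=capture('side')[130:290,250:420,::-1]
b=cv2.resize(b,(400,376)); a=a[:, 100:540]; a=cv2.resize(a,(400,364)); b=b[:364]
cv2.imwrite('pics/m1.png',np.hstack([a,b]))
```

```text
2.65 [ 449.38524883 -124.43752815  118.57039847] [-0.38713292 -0.8727153   0.52042878]
```

View pics/m1.png

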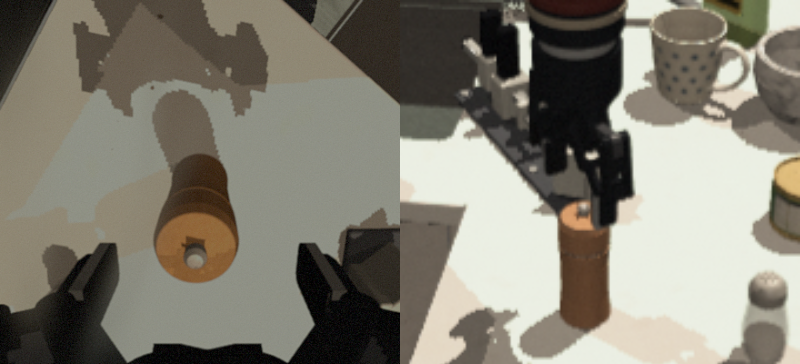

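The open fingers straddle the mill: the knob is at montage (196,255), or raw (316,280), and the finger mid-line is at about 206. I'll check the lateral fit, then descend.

Run:
```python
from h import *
print(onz('wrist',(196*1.1+100,260*1.1),125), onz('wrist',(196*1.1+100,247*1.1),120), sense()['tcp_pos'])
```

```text
[ 460.10839619 -130.29266274  125.        ] [ 455.37755228 -130.94722189  120.        ] [ 451.51640227 -126.08548905  122.59963079]
```

>>> send_rows([
  [0.015, -0.015, -0.05, 0, 0, 0, 1],
  [0.015, -0.015, -0.13, 0, 0, 0, 1],
  [0.015, -0.015, -0.19, 0, 0, 0, 1],
  [0.015, -0.015, -0.19, 0, 0, 0, 0.3],
  [0.015, -0.015, -0.19, 0, 0, 0, -0.3],
], newtons=40)

```text
time_s: 3.38
tcp_pos: [454.0, -130.1, 83.5]
ee_rot: [0.0, -0.056, 0.998, 0.0]
ft_force: [0.4, 0.5, 0.8]
opening: 51.9
grip_force: 0.0
```

>>> send_rows([
  [0, 0, 0, 0, 0, 0, -1],
  [0, 0, 0, 0, 0, 0, -1],
  [0, 0, 0, 0, 0, 0, -1],
  [0, 0, 0, 0, 0, 0, -1],
  [0, 0, 0, 0, 0, 0, -1],
])

```text
time_s: 4.0
tcp_pos: [454.3, -130.2, 83.8]
ee_rot: [0.0, -0.056, 0.998, -0.0]
ft_force: [0.4, 0.6, 5.7]
opening: 47.0
grip_force: 41.6
```

>>> send_rows([
  [0, 0, 0.15, 0, 0, 0, -1],
  [0, 0, 0.35, 0, 0, 0, -1],
  [0.08, 0.1, 0.45, 0, 0, 0, -1],
  [0.16, 0.3, 0.45, 0, 0, 0, -1],
  [0.25, 0.5, 0.45, 0, 0, 0, -1],
])

```text
time_s: 4.62
tcp_pos: [504.2, -29.1, 173.1]
ee_rot: [-0.0, -0.055, 0.998, 0.0]
ft_force: [0.5, 0.3, -0.8]
opening: 46.4
grip_force: 41.6
```

>>> send_rows([
  [0.05, 0.2, 0, 0, 0, 0, -1],
  [0.08, 0.38, 0, 0, 0, 0, -1],
  [0.097, 0.48, 0, 0, 0, 0, -1],
  [0.097, 0.504, 0, 0, 0, 0, -1],
  [0.097, 0.504, 0, 0, 0, 0, -1],
])

```text
time_s: 5.25
tcp_pos: [523.1, 70.5, 173.0]
ee_rot: [-0.0, -0.056, 0.998, -0.0]
ft_force: [0.3, -0.0, -0.9]
opening: 46.9
grip_force: 41.7
```

Run:
```python
from h import *
s=sense(); print(s['time_s'],s['tcp_pos'],s['ft_force'],s['opening'])
c=cal('wrist');t=cal('top')
a=capture('wrist')[:,:,::-1]; b=capture('side')[100:240,240:400,::-1]; d=capture('top')[:,:,::-1]
cv2.imwrite('pics/w2_raw.png',a);cv2.imwrite('pics/t2_raw.png',d)
A=cv2.resize(a[:,140:500],(400,444)); B=cv2.resize(b,(400,350)); 
M=np.zeros((444,800,3),np.uint8);M[:,:400]=A;M[:350,400:]=B
cv2.imwrite('pics/m2.png',M)
for q in([510.1,164.2,1.679],[511,159.7,1.683]): print(proj('wrist',cw(q,[[-131,0,65],[-148,45,8],[-148,-45,8]]),c).round())
```

```text
5.25 [523.10333157  70.51092836 172.95029641] [ 0.314763   -0.01632679 -0.92696583] 46.891828877092394
[[280. 194.]
 [267. 126.]
 [272. 220.]]
[[274. 195.]
 [262. 127.]
 [267. 221.]]
```

View pics/m2.png

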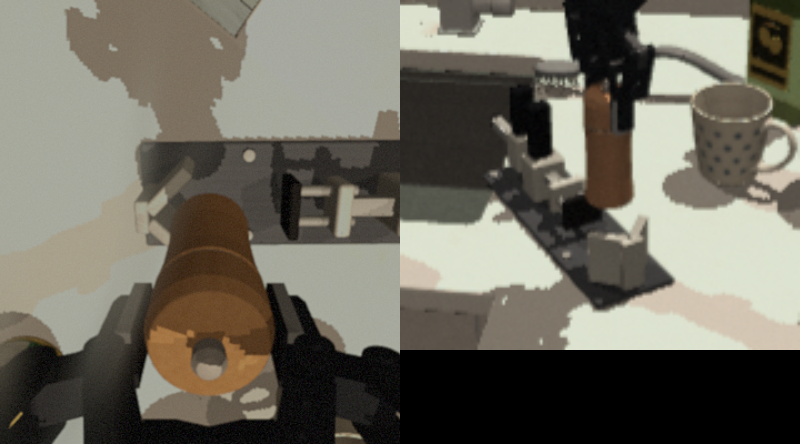

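The mill hangs above the jaws, with the V to its left at montage (150,211), raw (275,190), and the pad to its right at (285,207). The mill's lower edges are at montage 167 and 247. I'll check the offset numerically.

Run:
```python
from h import *
c=cal('wrist'); s=sense(); m=s['tcp_pos']
f=lambda u:(u[0]/1.11+140,u[1]/1.11)
t=np.linspace(0,2*np.pi,73); rim=np.c_[m[0]+24.5*np.cos(t),m[1]+24.5*np.sin(t),0*t+89]
r=proj('wrist',rim,c); print('rim pred montage L,R,top',((r[:,0].min()-140)*1.11).round(),((r[:,0].max()-140)*1.11).round(),(r[:,1].min()*1.11).round())
k=proj('wrist',[[m[0],m[1],219]],c)[0];print('knob pred',((k-[140,0])*1.11).round())
for n,u,z in(('apex',(151,211),65),('c1',(145,144),8),('c2',(148,243),8),('padtopL',(282,174),56),('padtop2',(283,232),56)):
    P=onz('wrist',f(u),z,c); print(n,P.round(1),'rel mill',(P-m).round(1))
q=np.array([510.1,164.2,1.679]); print(cw(q,[[-131,0,65],[-148,45,8],[-148,-45,8]]).round(1))
```

```text
rim pred montage L,R,top 169.0 246.0 193.0
knob pred [206. 372.]
apex [521.9  30.4  65. ] rel mill [  -1.4  -39.5 -108.2]
c1 [484.7  15.1   8. ] rel mill [ -38.6  -54.9 -165.2]
c2 [569.7  22.5   8. ] rel mill [  46.4  -47.4 -165.2]
padtopL [488.  117.9  56. ] rel mill [ -35.3   48.  -117.2]
padtop2 [530.2 126.   56. ] rel mill [   6.9   56.1 -117.2]
[[524.2  34.   65. ]
 [481.3  12.2   8. ]
 [570.8  21.9   8. ]]
```

Run:
```python
import cv2,numpy as np
a=cv2.imread('pics/w2_raw.png')[115:235,250:410]
a=cv2.convertScaleAbs(a,alpha=1.5); cv2.imwrite('pics/w2z.png',cv2.resize(a,None,fx=5,fy=5,interpolation=cv2.INTER_CUBIC))
```

```text
(no output)
```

View pics/w2z.png

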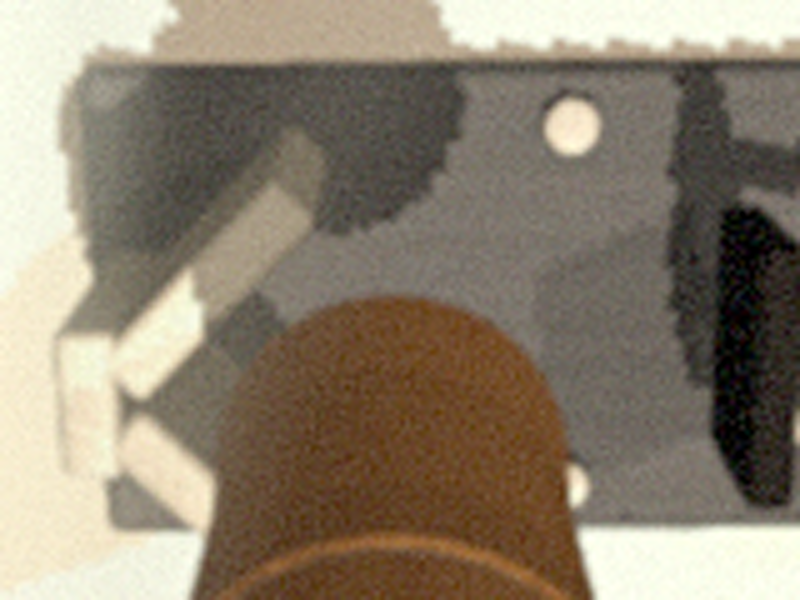

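The zoom puts the V apex at raw (277,196) and the plate corners at raw (267,127) and (272,219). These match the fitted clamp pose, so the mill is about 2–4 mm out from the seat and laterally centred. I'll nudge it 4 mm further out and lower it.

>>> send_rows([
  [-0.006, 0.02, 0, 0, 0, 0, -1],
  [-0.006, 0.02, -0.08, 0, 0, 0, -1],
  [-0.006, 0.02, -0.18, 0, 0, 0, -1],
  [-0.006, 0.02, -0.26, 0, 0, 0, -1],
  [-0.006, 0.02, -0.3, 0, 0, 0, -1],
])

```text
time_s: 6.02
tcp_pos: [521.3, 74.8, 111.3]
ee_rot: [-0.001, -0.056, 0.998, 0.0]
ft_force: [0.1, -0.2, -1.0]
opening: 46.7
grip_force: 41.7
```

>>> send_rows([
  [0, 0, -0.03, 0, 0, 0, -1],
  [0, 0, -0.06, 0, 0, 0, -1],
  [0, 0, -0.09, 0, 0, 0, -1],
  [0, 0, -0.1, 0, 0, 0, -1],
  [0, 0, -0.1, 0, 0, 0, -1],
])

```text
time_s: 6.65
tcp_pos: [522.2, 74.8, 93.3]
ee_rot: [-0.0, -0.056, 0.998, 0.0]
ft_force: [-0.6, 1.0, -1.1]
opening: 46.8
grip_force: 41.7
```

Run:
```python
from h import *
s=sense(); print(s['time_s'],s['tcp_pos'],s['ft_force'],s['moment'],s['opening'])
a=capture('wrist')[:,:,::-1]; b=capture('side')[120:220,260:380,::-1]
A=cv2.resize(a[:,140:500],(400,444)); B=cv2.resize(b,(400,333)); 
M=np.zeros((444,800,3),np.uint8);M[:,:400]=A;M[:333,400:]=B
cv2.imwrite('pics/m3.png',cv2.convertScaleAbs(M,alpha=1.3))
```

```text
6.65 [522.18428823  74.75258141  93.32735923] [-0.61487766  0.98468391 -1.07472823] [-0.06703517 -0.02875373  0.00279142] 46.767161451221085
```

View pics/m3.png

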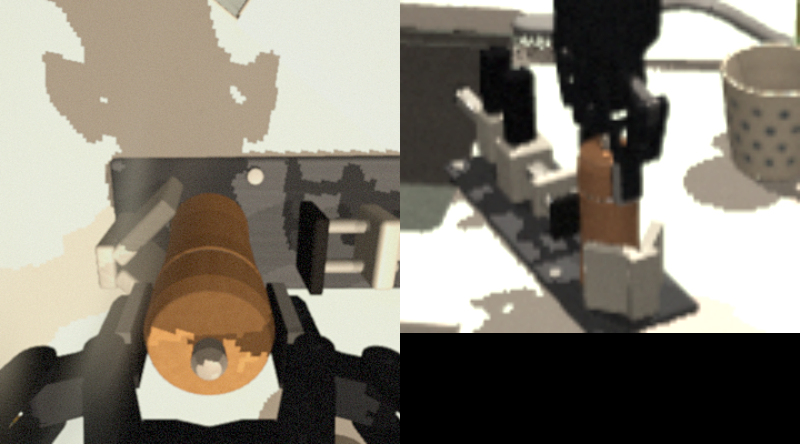

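The mill stands inside the V at clearance height with no contact force. I'll set it down, open the fingers and rise.

>>> send_rows([
  [0, 0, -0.006, 0, 0, 0, -1],
  [0, 0, -0.006, 0, 0, 0, -1],
  [0, 0, -0.006, 0, 0, 0, 0.3],
  [0, 0, -0.006, 0, 0, 0, 1],
  [0, 0, -0.006, 0, 0, 0, 1],
])

```text
time_s: 7.38
tcp_pos: [522.3, 74.7, 92.3]
ee_rot: [0.0, -0.056, 0.998, 0.0]
ft_force: [-0.6, -0.6, -0.2]
opening: 85.4
grip_force: 0.0
```

>>> send_rows([
  [0, 0, 0, 0, 0, 0, 1],
  [0, 0, 0, 0, 0, 0, 1],
  [0, 0, 0.1, 0, 0, 0, 1],
  [0, 0, 0.3, 0, 0, 0, 1],
  [0, 0, 0.5, 0, 0, 0, 1],
])

```text
time_s: 8.0
tcp_pos: [522.2, 74.8, 194.7]
ee_rot: [0.0, -0.056, 0.998, -0.0]
ft_force: [-0.6, 0.9, 0.2]
opening: 85.4
grip_force: 0.0
```

>>> send_rows([
  [0, 0.2, 0, 0, 0, 0, 1],
  [-0.05, 0.4, 0, 0, 0, 0, 1],
  [-0.07, 0.65, 0, 0, 0, 0, 1],
  [-0.1, 0.84, 0, 0, 0, 0, 1],
  [-0.1, 0.84, 0, 0, 0, 0, 1],
])

```text
time_s: 8.62
tcp_pos: [501.7, 245.0, 193.6]
ee_rot: [0.001, -0.057, 0.998, 0.0]
ft_force: [-0.2, 0.5, -0.3]
opening: 85.4
grip_force: 0.0
```

Run:
```python
from h import *
s=sense(); print(s['time_s'],s['tcp_pos'],s['ft_force'],s['opening'])
c=cal('wrist')
a=capture('wrist')[:,:,::-1]; b=capture('side')[:,:,::-1]; d=capture('top')[:,:,::-1]
cv2.imwrite('pics/w4_raw.png',a);cv2.imwrite('pics/t4_raw.png',d);cv2.imwrite('pics/s4_raw.png',b)
A=cv2.resize(a,(800,500))[150:430]
B=cv2.resize(b[120:210,260:380],(400,300)); D=cv2.resize(d[170:240,160:310],(400,187))
M=np.zeros((580,800,3),np.uint8);M[:280]=A;M[280:,:400]=B;M[280:467,400:]=D
cv2.imwrite('pics/m4.png',cv2.convertScaleAbs(M,alpha=1.4))
for q in([510.1,164.2,1.679],[510.8,162,1.68]): print(proj('wrist',cw(q,[[58,-13,120],[58,13,120],[118,-13,120],[118,13,120],[137,45,8],[137,-45,8]]),c).round())
```

```text
8.625 [501.74788574 245.03476607 193.64161346] [-0.1550278   0.53789618 -0.25238869] 85.37099065929358
[[293. 230.]
 [292. 194.]
 [380. 230.]
 [382. 194.]
 [386. 126.]
 [381. 215.]]
[[290. 230.]
 [289. 194.]
 [377. 231.]
 [379. 195.]
 [384. 126.]
 [379. 215.]]
```

View pics/m4.png

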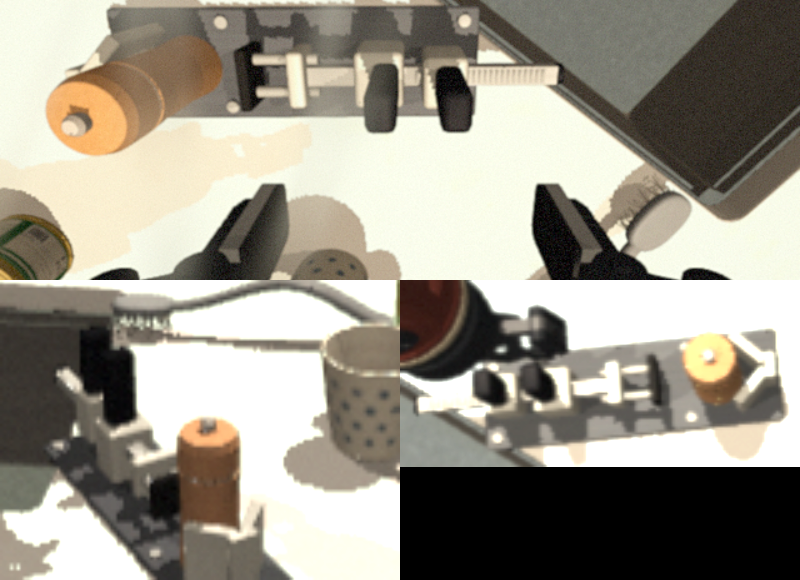

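The mill stands upright in the V. The grip edge at raw x≈292 and the trigger edge at ≈378 match the fit, with the post tops about 3 mm nearer to the robot. I'll descend around them.

>>> send_rows([
  [-0.011, 0, -0.1, 0, 0, 0, 1],
  [-0.011, 0, -0.3, 0, 0, 0, 1],
  [-0.011, 0, -0.45, 0, 0, 0, 1],
  [-0.011, 0, -0.55, 0, 0, 0, 1],
  [-0.011, 0, -0.578, 0, 0, 0, 1],
])

```text
time_s: 9.4
tcp_pos: [499.7, 242.0, 75.8]
ee_rot: [-0.001, -0.055, 0.998, -0.0]
ft_force: [-0.3, 0.5, 0.2]
opening: 85.2
grip_force: 0.0
```

>>> send_rows([
  [0, 0, 0, 0, 0, 0, 0.7],
  [0, 0, 0, 0, 0, 0, 0.7],
  [0, 0, 0, 0, 0, 0, 0.6],
  [0, 0, 0, 0, 0, 0, 0.6],
  [0, 0, 0, 0, 0, 0, 0.6],
], newtons=40)

```text
time_s: 10.02
tcp_pos: [500.4, 242.9, 77.0]
ee_rot: [0.001, -0.056, 0.998, 0.0]
ft_force: [-0.7, 2.5, 1.1]
opening: 68.1
grip_force: 1.2
```

>>> send_rows([
  [0, 0, 0, 0, 0, 0, 0.5],
  [0, 0, 0, 0, 0, 0, 0.4],
  [0, 0, 0, 0, 0, 0, 0.3],
  [0, 0, 0, 0, 0, 0, 0.2],
  [0, 0, 0, 0, 0, 0, 0.2],
])

```text
time_s: 10.65
tcp_pos: [500.5, 245.0, 77.9]
ee_rot: [0.001, -0.057, 0.998, 0.002]
ft_force: [-2.0, 12.0, 8.3]
opening: 51.2
grip_force: 6.5
```

>>> send_rows([
  [0, 0, 0, 0, 0, 0, 0.15],
  [0, 0, 0, 0, 0, 0, 0.1],
  [0, 0, 0, 0, 0, 0, 0.1],
  [0, 0, 0, 0, 0, 0, 0.1],
  [0, 0, 0, 0, 0, 0, 0.1],
])

```text
time_s: 11.28
tcp_pos: [500.7, 243.4, 78.5]
ee_rot: [0.001, -0.056, 0.998, 0.001]
ft_force: [-4.1, 3.0, 14.6]
opening: 47.1
grip_force: 29.4
```

Full squeeze reached (opening 47, both pads loaded). I've used all ten picture views, so from here I'll measure the jaw numerically: sample the fixed top picture and the wrist picture along the clamp axis and track the dark pad and the light crosshead.

>>> send_rows([
  [0, 0, 0, 0, 0, 0, 0.4],
  [0, 0, 0, 0, 0, 0, 0.75],
  [0, 0, 0, 0, 0, 0, 0.8],
  [0, 0, 0, 0, 0, 0, 0.8],
  [0, 0, 0, 0, 0, 0, 0.8],
])

```text
time_s: 11.9
tcp_pos: [500.0, 242.6, 76.4]
ee_rot: [-0.0, -0.056, 0.998, -0.0]
ft_force: [-0.7, -0.2, -0.1]
opening: 77.0
grip_force: 0.0
```

```bash
cat >> h.py <<'E'
QT=[511.02,159.66,1.6827]; QW=[509,163,1.68]
def prof(im,n,q,xs,ys,z,c=None):
    G=np.array([[x,y,z] for y in ys for x in xs],float)
    uv=proj(n,cw(q,G),c).astype(np.float32).reshape(len(ys),len(xs),2)
    g=cv2.cvtColor(im,cv2.COLOR_BGR2GRAY)
    return cv2.remap(g,uv[:,:,0].copy(),uv[:,:,1].copy(),cv2.INTER_LINEAR)
E
python3 - <<'E'
from h import *
s=sense(); print(s['time_s'],s['tcp_pos'],s['ft_force'],s['opening'])
w=cal('wrist'); a=capture('wrist')[:,:,::-1]; d=capture('top')[:,:,::-1]; b=capture('side')[:,:,::-1]
for k,v in(('w5',a),('t5',d),('s5',b)): cv2.imwrite(f'pics/{k}_raw.png',v)
np.set_printoptions(linewidth=250)
xs=np.arange(-80,60,3)
print(xs)
for nm,im in(('t4',cv2.imread('pics/t4_raw.png')),('t5',d)):
    for y in (-14,0,14): print(nm,y,prof(im,'top',QT,xs,[y],56)[0])
for y in (-14,0,14): print('w5',y,prof(a,'wrist',QW,xs,[y],56,w)[0])
xr=np.arange(130,215,3); print(xr)
for nm,im in(('t4',cv2.imread('pics/t4_raw.png')),('t5',d)): 
    for y in(-4,0,4):print(nm,prof(im,'top',QT,xr,[y],47)[0])
print('w5',prof(a,'wrist',QW,xr,[0],47,w)[0])
print(proj('wrist',cw(QW,[[-72,0,56],[-30,0,56],[200,0,47]]),w).round())
E
```

```text
11.9 [499.96293887 242.61386709  76.42332095] [-0.66149012 -0.17640713 -0.05780783] 77.01888146999559
[-80 -77 -74 -71 -68 -65 -62 -59 -56 -53 -50 -47 -44 -41 -38 -35 -32 -29 -26 -23 -20 -17 -14 -11  -8  -5  -2   1   4   7  10  13  16  19  22  25  28  31  34  37  40  43  46  49  52  55  58]
t4 -14 [200 186 189 192 193 192 186 151 114 106 105 105 105 106 102  71  35  40  65 106 134 144 149 147 142 129 108 126 206 236 236 211 137 116 106 105 104 104 105 104 104  99 107 171 225 234 233]
t4 0 [188 188 188 190 187 163 111 106 107 106 107 106 106  96  61  35  29  42  60  94 106 106 105 104  99  73  66 122 212 236 234 221 225 229 229 228 226 221 212 210 208 178 113 163 221 230 192]
t4 14 [ 68  71  72  72  80  98 108 106 105 106 106 104  94  56  51  36  28  48 103 177 203 203 201 198 191 188 163 133 207 235 234 216 193 142  73  55  54  53  51  51  56  63  88 168 207 173 150]
t5 -14 [201 186 189 192 193 192 186 151 115 105 105  99  66  28  38  63 114 132 128 124 128 136 141 126 130 196 228 225 177 127 116 106 105 105 103  95  59  22  16  18  26  38  48  47  47  58 125]
t5 0 [188 188 188 190 1
[... 1202 characters left out ...]
  57 122 173 201 200 208 200 198 202 207 202 199 203 206 202 200 215 225 217 114  79 108 109 109 108 106 107 107]
t4 [106 152 195 188 192 193 193 188 191 194 190 188 188 195 189 189 191 212 221 212  98  68 107 109 107 107 109 109 108]
t5 [41 59 74 85 72 66 59 60 46 28 22 23 24 24 24 24 24 27 30 35 39 42 45 48 50 51 54 56 57]
t5 [25 27 34 37 42 47 51 63 69 53 29 24 23 23 22 25 25 28 34 36 39 42 45 47 50 51 54 56 59]
t5 [ 18  21  23  25  28  46  81 139 158 125  51  24  24  23  24  25  28  28  34  37  39  44  47  49  51  53  55  57  59]
w5 [182 203 196 187 184 200 193 185 182 197 187 182 181 194 195 198  23  37 116  56  62  59  57  65  83  48  46  47  46]
[[ 41. 249.]
 [120. 249.]
 [542. 242.]]
```

The jaw tracks well. The crosshead moved 9.3 mm in the first squeeze, and the jaw is now at about 20 mm. Next: one full squeeze (to about 32), then a partial one, then a full one.

>>> send_rows([
  [0, 0, 0, 0, 0, 0, 0.6],
  [0, 0, 0, 0, 0, 0, 0.4],
  [0, 0, 0, 0, 0, 0, 0.3],
  [0, 0, 0, 0, 0, 0, 0.2],
  [0, 0, 0, 0, 0, 0, 0.1],
])

```text
time_s: 12.68
tcp_pos: [500.8, 243.4, 78.8]
ee_rot: [0.001, -0.056, 0.998, 0.001]
ft_force: [-4.9, 0.5, 15.1]
opening: 47.5
grip_force: 29.5
```

>>> send_rows([
  [0, 0, 0, 0, 0, 0, 0.1],
  [0, 0, 0, 0, 0, 0, 0.1],
  [0, 0, 0, 0, 0, 0, 0.1],
  [0, 0, 0, 0, 0, 0, 0.1],
  [0, 0, 0, 0, 0, 0, 0.1],
])

```text
time_s: 13.3
tcp_pos: [500.8, 243.4, 78.8]
ee_rot: [0.001, -0.056, 0.998, 0.001]
ft_force: [-4.8, 1.5, 14.8]
opening: 47.7
grip_force: 29.4
```

>>> send_rows([
  [0, 0, 0, 0, 0, 0, 0.4],
  [0, 0, 0, 0, 0, 0, 0.75],
  [0, 0, 0, 0, 0, 0, 0.8],
  [0, 0, 0, 0, 0, 0, 0.8],
  [0, 0, 0, 0, 0, 0, 0.8],
])

```text
time_s: 13.92
tcp_pos: [500.0, 242.6, 76.5]
ee_rot: [-0.0, -0.056, 0.998, -0.0]
ft_force: [0.2, 0.1, 0.9]
opening: 76.8
grip_force: 0.0
```

```bash
cat > jaw.py <<'E'
from h import *
import sys
s=sense(); print(s['time_s'],s['tcp_pos'].round(1) if hasattr(s['tcp_pos'],'round') else s['tcp_pos'],s['opening'])
k=sys.argv[1]
w=cal('wrist'); a=capture('wrist')[:,:,::-1]; d=capture('top')[:,:,::-1]; b=capture('side')[:,:,::-1]
for n,v in(('w',a),('t',d),('s',b)): cv2.imwrite(f'pics/{n}{k}_raw.png',v)
np.set_printoptions(linewidth=250)
xs=np.arange(-95,20,2.5); print(xs)
for y in(-14,0,14): print('t',prof(d,'top',QT,xs,[y],56)[0])
for y in(-14,0,14): print('w',prof(a,'wrist',QW,xs,[y],56,w)[0])
xr=np.arange(130,190,2.5); print(xr); print('rod',prof(a,'wrist',QW,xr,[0],47,w)[0])
E
python3 jaw.py 6
```

```text
13.925 [500.  242.6  76.5] 76.84388906303488
[-95.  -92.5 -90.  -87.5 -85.  -82.5 -80.  -77.5 -75.  -72.5 -70.  -67.5 -65.  -62.5 -60.  -57.5 -55.  -52.5 -50.  -47.5 -45.  -42.5 -40.  -37.5 -35.  -32.5 -30.  -27.5 -25.  -22.5 -20.  -17.5 -15.  -12.5 -10.   -7.5  -5.   -2.5   0.    2.5   5.
   7.5  10.   12.5  15.   17.5]
t [184 180 171 157 145 183 201 186 189 190 192 193 192 188 167 120  70  35  39  55  93 128 139 141 140 138 134 130 125 119 128 178 220 229 216 165 128 114 107 105 104 105 106 105 105 105]
t [182 185 185 186 186 187 188 188 188 189 189 185 163 113  79  59  36  31  41  54  79 102 107 106 106 106 105  90  59  65 116 195 234 237 235 230 228 229 228 226 225 226 227 226 223 226]
t [ 59  61  62  65  62  66  69  72  73  70  72  75  82  80  55  46  34  30  47  89 157 198 199 198 199 202 202 193 188 171 151 195 229 236 228 205 207 182 102  71  78  89  80  66  65  63]
w [ 86  85  79  80  83  83  84  86  87  90  90  95 100 101  98 100  44  43  52  34  41  53  73 106 123 127 152 126 126 127 168 183 192 191 159  90 105 103 102 104 104 104 105 104 108 107]
w [  0  80  84  85  84  80  77  80  78  77  76  81  82  81  82  85  43  47  45  29  30  49  55  65  79  88  88  88 112 113 176 194 198 202 165 111 126 183 186 178 177 169 161 170 169 168]
w [  0   0  56  78  81  81  82  82  81  79  78  79  75  78  81  76  40  43  45  22  27  33  38 165 161 160 159 158 159 150 178 192 195 192 154 113 108 154 151 149  80  83  79  80  79  80]
[130.  132.5 135.  137.5 140.  142.5 145.  147.5 150.  152.5 155.  157.5 160.  162.5 165.  167.5 170.  172.5 175.  177.5 180.  182.5 185.  187.5]
rod [184 198 182 197 191 179 198 185 184 191 178 197 198 197 165  60 147 200 116 107  68 112  93  60]
```

>>> send_rows([
  [0, 0, 0, 0, 0, 0, 0.6],
  [0, 0, 0, 0, 0, 0, 0.4],
  [0, 0, 0, 0, 0, 0, 0.3],
  [0, 0, 0, 0, 0, 0, 0.2],
  [0, 0, 0, 0, 0, 0, 0.2],
])

```text
time_s: 14.7
tcp_pos: [500.4, 245.1, 77.9]
ee_rot: [0.001, -0.057, 0.998, 0.002]
ft_force: [-2.9, 12.4, 7.6]
opening: 51.6
grip_force: 6.9
```

>>> send_rows([
  [0, 0, 0, 0, 0, 0, 0.2],
  [0, 0, 0, 0, 0, 0, 0.2],
  [0, 0, 0, 0, 0, 0, 0.2],
  [0, 0, 0, 0, 0, 0, 0.2],
  [0, 0, 0, 0, 0, 0, 0.2],
])

```text
time_s: 15.32
tcp_pos: [500.3, 245.1, 77.9]
ee_rot: [0.001, -0.057, 0.998, 0.002]
ft_force: [-2.4, 12.2, 7.0]
opening: 51.5
grip_force: 6.9
```

```bash
python3 jaw.py 7
```

```text
15.325 [500.3 245.1  77.9] 51.4747390350512
[-95.  -92.5 -90.  -87.5 -85.  -82.5 -80.  -77.5 -75.  -72.5 -70.  -67.5 -65.  -62.5 -60.  -57.5 -55.  -52.5 -50.  -47.5 -45.  -42.5 -40.  -37.5 -35.  -32.5 -30.  -27.5 -25.  -22.5 -20.  -17.5 -15.  -12.5 -10.   -7.5  -5.   -2.5   0.    2.5   5.
   7.5  10.   12.5  15.   17.5]
t [185 179 171 157 145 183 202 186 189 191 192 193 192 188 166 111  59  55  89 126 135 140 146 145 142 140 133 119 123 175 220 230 222 180 146 129 113 106 104 105 105 105 106 105 105 104]
t [183 186 186 185 186 187 188 188 188 189 190 185 163 110  63  37  40  51  76 101 106 106 106 106 106 100  79  63 104 183 234 237 236 231 228 229 229 229 229 229 229 229 229 229 229 228]
t [ 61  61  61  65  63  65  68  72  74  71  70  64  54  49  38  29  43  72 134 187 201 201 198 198 195 186 179 162 148 189 228 235 227 200 196 177 103  74  69  70  79  89  81  67  64  63]
w [ 87  90  84  86  85  81  86  85  85  89  90  94 109 110  49  43  42  20  28  32  40  62 110 115 122 130 156 138 161 183 190 189 168 112 114 112 107 106 106 106 107 105 104 109 106 105]
w [  0   0  82  88  83  83  78  83  80  76  81  79  79  80  42  45  44  25  26  27  28  35  47  58  74  83 104 114 169 193 196 198 172 124 117 185 184 186 183 185 187 187 178 188 188 189]
w [  0   0   0  78  79  84  82  82  81  81  84  78  74  80  47  44  42  20  23  21  22 155 174 172 168 165 164 163 172 190 194 194 160 116 112 145 161 161  85  81  82  82  80  77  78  79]
[130.  132.5 135.  137.5 140.  142.5 145.  147.5 150.  152.5 155.  157.5 160.  162.5 165.  167.5 170.  172.5 175.  177.5 180.  182.5 185.  187.5]
rod [179 201 190 182 199 185 189 191 179 198 202 201 181  52 109 212 215 204 123 111  66 112 106  59]
```

>>> send_rows([
  [0, 0, 0, 0, 0, 0, 0.15],
  [0, 0, 0, 0, 0, 0, 0.1],
  [0, 0, 0, 0, 0, 0, 0.1],
  [0, 0, 0, 0, 0, 0, 0.1],
  [0, 0, 0, 0, 0, 0, 0.1],
])

```text
time_s: 16.1
tcp_pos: [500.6, 243.4, 78.5]
ee_rot: [0.001, -0.056, 0.998, 0.001]
ft_force: [-4.9, 1.7, 13.7]
opening: 47.7
grip_force: 29.8
```

>>> send_rows([
  [0, 0, 0, 0, 0, 0, 0.4],
  [0, 0, 0, 0, 0, 0, 0.75],
  [0, 0, 0, 0, 0, 0, 0.85],
  [0, 0, 0, 0, 0, 0, 0.85],
  [0, 0, 0, 0, 0, 0, 0.85],
])

```text
time_s: 16.73
tcp_pos: [500.0, 242.6, 76.5]
ee_rot: [-0.0, -0.056, 0.998, -0.0]
ft_force: [0.2, 0.5, -0.4]
opening: 79.0
grip_force: 0.0
```

```bash
python3 jaw.py 8
```

```text
16.725 [500.  242.6  76.5] 79.04679506638756
[-95.  -92.5 -90.  -87.5 -85.  -82.5 -80.  -77.5 -75.  -72.5 -70.  -67.5 -65.  -62.5 -60.  -57.5 -55.  -52.5 -50.  -47.5 -45.  -42.5 -40.  -37.5 -35.  -32.5 -30.  -27.5 -25.  -22.5 -20.  -17.5 -15.  -12.5 -10.   -7.5  -5.   -2.5   0.    2.5   5.
   7.5  10.   12.5  15.   17.5]
t [185 181 166 145 141 182 200 183 184 192 193 193 192 188 164 110  77 105 132 133 130 132 138 141 140 135 125 139 194 227 229 211 168 136 122 110 106 105 104 105 105 105 106 105 105 104]
t [183 186 186 185 186 187 188 188 189 190 189 184 162 114  72  49  53  76 101 106 107 107 107 103  84  57  68 136 215 236 236 230 220 228 229 229 229 228 225 223 224 226 228 228 228 229]
t [ 59  59  61  67  64  65  68  71  73  70  68  60  49  37  31  46  84 154 198 203 202 201 198 194 183 165 134 148 205 234 234 222 193 184 157  97  70  70  70  69  79  89  80  66  66  62]
w [ 84  85  79  82  80  84  85  82  88  88  91  94  98  40  45  41  27  19  32  34  71 110 112 115 121 130 149 179 185 187 181 142 110 117 114 107 105 107 106 106 104 103 103 101 104 104]
w [  0  77  84  82  81  78  79  75  79  78  80  79  79  38  46  42  18  17  20  27  34  43  65  68  83 106 115 191 193 196 193 147 124 136 182 181 184 184 183 177 168 167 154 168 170 184]
w [  0   0  65  77  81  80  81  81  82  78  76  76  76  43  40  40  20  17  24  15 165 173 165 165 162 161 159 189 191 195 184 136 115 116 154 156 152  80  84  78  79  77  81  77  79  80]
[130.  132.5 135.  137.5 140.  142.5 145.  147.5 150.  152.5 155.  157.5 160.  162.5 165.  167.5 170.  172.5 175.  177.5 180.  182.5 185.  187.5]
rod [181 199 181 189 192 179 196 184 199 199 199  86  61 197 210 210 212 198 116 104  66 111  91  57]
```

>>> send_rows([
  [0, 0, 0, 0, 0, 0, 0.6],
  [0, 0, 0, 0, 0, 0, 0.4],
  [0, 0, 0, 0, 0, 0, 0.3],
  [0, 0, 0, 0, 0, 0, 0.2],
  [0, 0, 0, 0, 0, 0, 0.2],
])

```text
time_s: 17.5
tcp_pos: [500.5, 243.7, 77.3]
ee_rot: [0.001, -0.056, 0.998, 0.001]
ft_force: [0.1, 5.9, 4.6]
opening: 51.4
grip_force: 3.2
```

>>> send_rows([
  [0, 0, 0, 0, 0, 0, 0.2],
  [0, 0, 0, 0, 0, 0, 0.2],
  [0, 0, 0, 0, 0, 0, 0.2],
  [0, 0, 0, 0, 0, 0, 0.2],
  [0, 0, 0, 0, 0, 0, 0.2],
])

```text
time_s: 18.12
tcp_pos: [500.5, 243.7, 77.3]
ee_rot: [0.001, -0.056, 0.998, 0.001]
ft_force: [-0.1, 6.4, 5.2]
opening: 51.5
grip_force: 3.2
```

```bash
python3 jaw.py 9
```

```text
18.125 [500.5 243.7  77.3] 51.4638875671202
[-95.  -92.5 -90.  -87.5 -85.  -82.5 -80.  -77.5 -75.  -72.5 -70.  -67.5 -65.  -62.5 -60.  -57.5 -55.  -52.5 -50.  -47.5 -45.  -42.5 -40.  -37.5 -35.  -32.5 -30.  -27.5 -25.  -22.5 -20.  -17.5 -15.  -12.5 -10.   -7.5  -5.   -2.5   0.    2.5   5.
   7.5  10.   12.5  15.   17.5]
t [157 124 160 183 185 178 190 193 193 193 193 190 160  96  81 121 146 142 137 137 136 139 141 132 129 166 216 229 224 185 144 130 121 110 106 106 105 105 105 105 105 105 105 105 105 105]
t [184 185 186 187 188 188 189 190 188 181 144  95  59  46  59  87 103 106 107 106 107 105  89  63  92 173 233 237 237 230 225 229 229 229 229 229 229 229 229 229 228 229 229 229 228 226]
t [ 65  71  72  74  81  80  74  70  69  60  47  32  34  53  96 160 200 203 201 202 199 189 176 162 147 181 226 236 231 211 200 186 142  98  81  73  69  70  70  69  79  89  81  67  65  64]
w [ 92  94  90  88  90  89  90  93  92  93 108  38  47  36  14  21  20  27  55 105 104 111 114 116 142 185 188 190 175 127 124 130 124 119 113 109 109 101 107 104 106 104 105 103 100 105]
w [  0  83  84  84  85  83  82  77  74  81  78  46  47  33  14  15  24  23  23  31  36  38  59  79 149 194 195 198 181 124 119 174 180 180 184 184 186 186 182 188 188 187 186 190 188 173]
w [  0   0   0  80  83  81  84  82  81  81  71  54  46  39  14  19  16  20 176 178 178 176 176 172 163 193 193 196 170 115 113 116 149 157 157  94  91  85  83  84  83  79  81  78  76  80]
[130.  132.5 135.  137.5 140.  142.5 145.  147.5 150.  152.5 155.  157.5 160.  162.5 165.  167.5 170.  172.5 175.  177.5 180.  182.5 185.  187.5]
rod [198 181 202 192 177 198 201 203 202  41  59 214 213 212 212 212 212 202 119 103  68 110  95  57]
```

>>> send_rows([
  [0, 0, 0, 0, 0, 0, 0.15],
  [0, 0, 0, 0, 0, 0, 0.1],
  [0, 0, 0, 0, 0, 0, 0.1],
  [0, 0, 0, 0, 0, 0, 0.1],
  [0, 0, 0, 0, 0, 0, 0.1],
])

```text
time_s: 18.9
tcp_pos: [500.5, 243.4, 77.8]
ee_rot: [0.001, -0.056, 0.998, 0.001]
ft_force: [-2.3, 3.0, 8.9]
opening: 47.6
grip_force: 29.9
```

```bash
python3 jaw.py 10
```

```text
18.9 [500.5 243.4  77.8] 47.575259427586325
[-95.  -92.5 -90.  -87.5 -85.  -82.5 -80.  -77.5 -75.  -72.5 -70.  -67.5 -65.  -62.5 -60.  -57.5 -55.  -52.5 -50.  -47.5 -45.  -42.5 -40.  -37.5 -35.  -32.5 -30.  -27.5 -25.  -22.5 -20.  -17.5 -15.  -12.5 -10.   -7.5  -5.   -2.5   0.    2.5   5.
   7.5  10.   12.5  15.   17.5]
t [131 170 189 185 172 188 193 193 193 192 188 159  91  77 118 148 148 142 137 136 136 135 133 128 154 207 230 229 210 162 130 119 109 105 105 106 105 105 105 105 105 105 105 105 105 105]
t [186 186 187 188 188 189 189 187 173 137  95  58  45  57  85 102 107 106 107 106  98  71  59  72 145 223 236 236 224 203 226 228 229 229 229 229 229 229 229 229 229 229 229 229 229 228]
t [ 63  72  74  72  71  75  69  68  61  48  34  34  52  92 156 196 203 202 202 200 192 180 164 142 163 216 235 234 223 210 190 140  93  81  78  71  68  70  69  69  79  89  82  67  65  62]
w [ 98  91  90  89  88  88  90  89  90 107  42  45  38  26  17  23  25  45 102 101 104 107 116 119 185 184 189 181 134 124 129 129 125 117 112 109 106 103 103 105 103 104 102 103 104 106]
w [  0  77  83  87  77  83  83  81  77  75  45  48  41  18  14  18  14  22  29  31  37  48  65 109 195 195 198 190 137 125 142 179 178 181 183 183 186 187 179 186 187 188 176 189 188 190]
w [  0   0  56  79  84  84  83  82  78  76  51  45  40  29  13  18  18 175 180 176 177 176 171 165 194 195 195 180 123 115 113 159 159 157  96  94  87  83  84  83  79  80  80  79  79  78]
[130.  132.5 135.  137.5 140.  142.5 145.  147.5 150.  152.5 155.  157.5 160.  162.5 165.  167.5 170.  172.5 175.  177.5 180.  182.5 185.  187.5]
rod [181 199 184 192 191 203 202 204  20  61 215 213 212 212 213 212 213 198 117 107  61 114  93  56]
```

```bash
cat > gap.py <<'E'
from h import *
import sys,glob
def edge(xs,g,th):
    i=np.where((g[:-1]<th)&(g[1:]>=th))[0]; return [round(float(xs[j]+(th-g[j])/(float(g[j+1])-g[j])*(xs[1]-xs[0])),1) for j in i]
def meas(a,w):
    xs=np.arange(-80,5,.5)
    g=prof(a,'wrist',QW,xs,np.arange(12,16,.5),56,w).mean(0); h=prof(a,'wrist',QW,xs,np.arange(-3,3,.5),56,w).mean(0)
    return 'padback',edge(xs,g,100),'cross',edge(xs,h,145)
def mt(d):
    xs=np.arange(-80,5,.5)
    g=prof(d,'top',QT,xs,np.arange(12,16,.5),56).mean(0); h=prof(d,'top',QT,xs,np.arange(-3,3,.5),56).mean(0)
    return 'top padback',edge(xs,g,110),'cross',edge(xs,h,145)
w=cal('wrist')
if len(sys.argv)>1:
    k=sys.argv[1]; s=sense(); print(s['time_s'],s['tcp_pos'],s['opening'])
    a=capture('wrist')[:,:,::-1];d=capture('top')[:,:,::-1]; cv2.imwrite(f'pics/w{k}_raw.png',a); cv2.imwrite(f'pics/t{k}_raw.png',d); print(meas(a,w),mt(d))
else:
    for k in(5,6,7,8,9,10): print(k,meas(cv2.imread(f'pics/w{k}_raw.png'),w),mt(cv2.imread(f'pics/t{k}_raw.png')))
E
python3 gap.py
```

```text
5 ('padback', [-28.2], 'cross', [-8.9]) ('top padback', [-34.4], 'cross', [-7.4])
6 ('padback', [-39.2], 'cross', [-20.8, -4.6]) ('top padback', [-46.6], 'cross', [-19.1])
7 ('padback', [-45.0], 'cross', [-27.5, -10.9]) ('top padback', [-50.8], 'cross', [-23.7])
8 ('padback', [-46.3], 'cross', [-28.9, -12.3]) ('top padback', [-53.9], 'cross', [-27.2])
9 ('padback', [-52.0], 'cross', [-35.8, -18.8]) ('top padback', [-59.4], 'cross', [-33.3])
10 ('padback', [-53.3], 'cross', [-36.8, -19.8]) ('top padback', [-61.8], 'cross', [-35.0])
```

>>> send_rows([
  [0, 0, 0, 0, 0, 0, 0.4],
  [0, 0, 0, 0, 0, 0, 0.75],
  [0, 0, 0, 0, 0, 0, 0.85],
  [0, 0, 0, 0, 0, 0, 0.85],
  [0, 0, 0, 0, 0, 0, 0.85],
])

```text
time_s: 19.68
tcp_pos: [500.0, 242.6, 76.5]
ee_rot: [-0.0, -0.056, 0.998, -0.0]
ft_force: [0.1, 0.1, -0.5]
opening: 79.0
grip_force: 0.0
```

```bash
python3 gap.py 11
```

```text
19.675 [499.99640095 242.60669778  76.47834868] 78.95828438330642
('padback', [-53.2], 'cross', [-36.8, -19.8]) ('top padback', [-61.8], 'cross', [-35.0])
```

The pad–crosshead gap in the top picture has stayed at about 27 mm, so the pad is still essentially free and just reaching the seated mill. The next squeeze goes in stages.

>>> send_rows([
  [0, 0, 0, 0, 0, 0, 0.6],
  [0, 0, 0, 0, 0, 0, 0.4],
  [0, 0, 0, 0, 0, 0, 0.3],
  [0, 0, 0, 0, 0, 0, 0.25],
  [0, 0, 0, 0, 0, 0, 0.2],
])

```text
time_s: 20.4
tcp_pos: [500.4, 245.2, 78.1]
ee_rot: [0.001, -0.057, 0.998, 0.002]
ft_force: [-1.9, 12.1, 8.9]
opening: 51.2
grip_force: 9.3
```

>>> send_rows([
  [0, 0, 0, 0, 0, 0, 0.2],
  [0, 0, 0, 0, 0, 0, 0.2],
  [0, 0, 0, 0, 0, 0, 0.2],
  [0, 0, 0, 0, 0, 0, 0.2],
  [0, 0, 0, 0, 0, 0, 0.2],
])

```text
time_s: 21.02
tcp_pos: [500.4, 245.2, 78.0]
ee_rot: [0.001, -0.057, 0.998, 0.002]
ft_force: [-2.1, 12.5, 7.2]
opening: 51.3
grip_force: 9.3
```

```bash
python3 gap.py 12
```

```text
21.025 [500.41050184 245.20440033  78.03393365] 51.272542924561776
('padback', [-53.6], 'cross', [-41.1, -23.9]) ('top padback', [-62.1], 'cross', [-39.6])
```

The crosshead moved 4.6 mm while the pad stayed put against the mill, so the pad is pushed in about 4.5 mm. The rest of this squeeze adds about 3.5 mm, giving about 8 mm, and I'll hold there.

>>> send_rows([
  [0, 0, 0, 0, 0, 0, 0.17],
  [0, 0, 0, 0, 0, 0, 0.13],
  [0, 0, 0, 0, 0, 0, 0.1],
  [0, 0, 0, 0, 0, 0, 0.1],
  [0, 0, 0, 0, 0, 0, 0.1],
])

```text
time_s: 21.75
tcp_pos: [500.7, 243.5, 78.7]
ee_rot: [0.001, -0.056, 0.998, 0.001]
ft_force: [-5.2, 0.6, 15.4]
opening: 47.2
grip_force: 30.7
```

>>> send_rows([
  [0, 0, 0, 0, 0, 0, 0.1],
  [0, 0, 0, 0, 0, 0, 0.1],
  [0, 0, 0, 0, 0, 0, 0.1],
  [0, 0, 0, 0, 0, 0, 0.1],
  [0, 0, 0, 0, 0, 0, 0.1],
])

```text
time_s: 22.38
tcp_pos: [500.6, 243.5, 78.6]
ee_rot: [0.001, -0.056, 0.998, 0.001]
ft_force: [-5.7, 1.6, 14.6]
opening: 47.8
grip_force: 30.7
```

```bash
python3 gap.py 13
python3 - <<'E'
from h import *
# mill upright check: brown blob centroid & axis in top/side; knob pos
for n,z in(('top','t13'),):
    im=cv2.imread(f'pics/{z}_raw.png'); h=cv2.cvtColor(im,cv2.COLOR_BGR2HSV)
    m=((h[...,0]<18)&(h[...,1]>100)&(h[...,2]>150)).astype(np.uint8); m[:, :270]=0;m[:170]=0;m[250:]=0;m[:,330:]=0
    ys,xs=np.nonzero(m); print(n,xs.mean(),ys.mean(),len(xs),onz('top',(xs.mean(),ys.mean()),128))
E
```

```text
22.375 [500.64073112 243.46628054  78.63758202] 47.812448482733494
('padback', [-53.7], 'cross', [-44.6, -27.2]) ('top padback', [-62.1], 'cross', [-43.0])
top 279.1591836734694 198.30612244897958 245 [521.78333137  66.67579887 128.        ]
```

```bash
python3 -c "from rig import close_job; print(close_job())"
```

```text
the job is handed in; nothing more can be done
None
```

The job is handed in at about 22 s: the mill stands in the V jaw with the pad pushed in about 8 mm (measured from the pictures), the trigger is held fully squeezed, and the arm never went near the shaker, tin or mug.

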